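# Hook and close the tackle box hatch

## Task

Close the oak tackle box with its blue hatch board: hook the hatch's red-painted edge under the steel lip of the box, then swing the opposite edge gently down, without letting it drop, until the hatch lies flat on its ledge inside the box's rim, and let go. Leave the other things on the shelf where they are.

Things in the scene. Friction and masses are not known exactly. Their poses are not given: they have to be found in the camera images.
- box: Open oak tackle box, fixed, 224 (x) x 160 (y) x 68 mm high; origin: centre of its underside, z up. Recess for the hatch: x -97 to +97, y -65 to +65 mm, with a ledge round it at z = 40 mm (12 mm wide, 25 mm at -x) on which the hatch lies. Rim on the +x, +y, -y sides 15 mm wide, top at z = 50 mm. The steel lip is on the -x side, which faces roughly to the robot.
- box_lip (a point): Middle of the lower free edge of the steel lip, in the box frame (-70, 0, 58) mm; axes as the box. The lip is 160 mm wide, 10 mm thick (z 58 to 68) and overhangs the recess by 27 mm, x -97 to -70: a pocket 18 mm high above the ledge, open to +x. Between lip edge and far rim are 167 mm, too short for the hatch to drop in flat.
- hatch: Loose board 180 (x) x 120 (y) x 8 mm, 0.2 to 0.4 kg, blue, its last 20 mm at -x red; origin: centre of its underside, z up. On top a pale wooden grip block 16 (x) x 70 (y) mm, centred at x = +15, y = 0, from z = 8 to 53 mm: pinch its 16 mm, fingers closing along x. Starts flat on the shelf (z = 0), grip up, red edge roughly to the robot.
- hatch_red_edge (a point): Middle of the lower corner of the red edge, in the hatch frame (-90, 0, 0) mm; axes as the hatch. When seated it lies under the lip at box x between -97 and -83 mm, z = 40 mm, and the hatch's axes are parallel to the box's.
- hatch_free_edge (a point): Middle of the lower corner of the opposite (blue) edge, in the hatch frame (+90, 0, 0) mm. Axes as the hatch.
- winder: Bystander: yellow plastic H-shaped line winder lying flat, 85 x 150 x 18 mm; origin at the centre of its underside.
- lantern: Bystander: copper lantern base, round, 104 mm across, 62 mm high; origin at the centre of its underside.
- reel_seat: Bystander: aluminium reel seat, 110 (x) x 30 x 33 mm, lying between the robot and the work; origin at the centre of its underside.
There are look-alikes about, which are no part of the job. Of the things shaped like the hatch, the blue one is meant.

How it is judged (in metres and radians):
On the way:
1. the red edge is at least 5 mm under the lip while the opposite edge is still raised more than 6 mm above the ledge (x of hatch_red_edge in the frame of box between -0.1 and -0.075 m and z of hatch_red_edge in the frame of box between 0.036 and 0.054 m and y of hatch_red_edge in the frame of box between -0.02 and 0.02 m and z of hatch_free_edge in the frame of box above 0.046 m), for 0.1 s.
At the end, for the whole second after the job is handed in: The hatch lies at rest in the box: red edge at least 8 mm under the lip, both edges within 4 mm of the ledge height, tilt under 0.05 rad, within 10 mm of the middle sideways (x of hatch_red_edge in the frame of box between -0.1 and -0.078 m and z of hatch_red_edge in the frame of box between 0.036 and 0.044 m and z of hatch_free_edge in the frame of box between 0.036 and 0.044 m and x of hatch_free_edge in the frame of box below 0.1 m and y of hatch in the frame of box between -0.01 and 0.01 m and angle between hatch's own z axis and vertical below 0.05 rad and linear speed of hatch below 0.02 m/s); the robot touches nothing.
It fails at once if the hatch is dropped or slammed into the box (it turns faster than 3 rad/s there) (distance between hatch and box below 0.1 m and angular speed of hatch above 3 rad/s).
It fails at once if the line winder is moved more than 30 mm (distance of winder from where it was at the start of the episode above 0.03 m).
It fails at once if the lantern base is moved more than 30 mm (distance of lantern from where it was at the start of the episode above 0.03 m).
It fails at once if the reel seat is moved more than 30 mm (distance of reel_seat from where it was at the start of the episode above 0.03 m).
It also fails if it takes over 45 s, if anything falls off the work surface, if the arm or the gripper's body presses on something with over 40 N, if the wrist force passes 120 N, or if a joint passes its speed limit or range.

## Robot

A 6-joint arm with a two-finger parallel gripper is mounted at the origin on the work surface. World frame = base frame: x ahead of the robot, y to its left, z up, the work surface at z = 0. Lengths are in mm, angles in rad, forces in N, time in s.
With the tool pointing down it reaches from about 350 to 975 mm from the base axis. Payload 7.1 kg.
Tool frame: the origin (TCP) lies midway between the tips of the shut fingers; the grasp point (between the pads) lies 19 mm behind it (ctrl.grasp_offset is the distance from the TCP to the grasp point, in mm); z points along the fingers, y is the line along which they close (so a half turn about z gives the same grasp; the last joint's range is limited). The gripper opens to 88 mm and grips with 3 to 60 N. Pads are 20 mm wide; open, the fingers measure 115 mm over their backs; the gripper's body (75 mm by 178 mm) begins 61 mm behind the grasp point.
Start: joints at [-1.363, 0.423, 1.63, -0, 1.089, -0.019], TCP at [140.557, -608.973, 222.675] pointing down, gripper open.
Joint ranges: [-3, 3], [-0.9, 2.11], [0.09, 2.58], [-1.31, 4.45], [0.11, 2.69], [-2.54, 2.54]. Speed limits (rad/s): [2.39, 2.39, 3.01, 3.14, 3.14, 3.14].

## Interface

Orientations are given as a rotation vector (axis times angle).
In Python, from workcell import ctrl gives the robot as it stands. The module is installed in compiled form; this text tells all that it offers.
- The arm moves only by the tool servo_tool, never from a script. Its argument "rows" is a list of rows, each a list of 7 numbers: the turn, a rotation vector about the tool's x, y, z as a fraction of full scale, then the shift along the tool's x, y, z as a fraction of full scale, then the finger opening in mm, from 0 to 87.8. A call has 1 to 10 rows; each row is the pose to reach, as a shift and turn from the pose commanded when the call began, along the tool's axes at that moment; what a row does not reach only later rows make up. Full scale, the value 1, is 20 cm for a shift and 1.5 rad for a turn. A row lasts 1/8 s, in which the tool goes at most 62.5 mm and 10.7 degrees, less where a joint would pass 70% of its speed; a pose out of reach is approached as far as the arm can. A call with a number of a shift or a turn outside -1 to 1 is refused whole. A call with a gripper value outside its range is refused whole. The fingers move at their own pace and stop on an object; the grip force is fixed at half the most. Time passes only in rows, so rows that repeat a pose let the fingers close. It gives the time, the measured TCP pose, the force, the opening and the grip force at its end, in the units of the state.
- ctrl.get_obs(): the state, without advancing time (a new reading comes with each control period).
- ctrl.get_image(name): name is "side" or "top"; returns (picture, depth): 384x512x3 uint8, red, green, blue; 384x512 float32, mm along the optical axis (not along the pixel's ray), 0 where there is no reading.
- ctrl.camera_info(name): a dict with "intrinsics" (3x3 intrinsics, pixels), "R" (3x3) and "t" (3): a world point X has camera coordinates R X + t. Camera axes: x right, y down, z forward; pixel columns grow to the right and rows downward; lengths in mm; the calibration is good to about 2 mm. A picture is of the moment at which its call begins. camera_info takes no time and is no camera call.
- ctrl.close_job(): hands the job in; it is judged then, once.
The state is a dict: "t": time; "qpos": joint angles; "qvel": joint speeds; "joint_torque": joint torques, N m; "ee_pos": TCP position; "orientation": TCP orientation; "ft_force": force on the tool from outside, world axes, zero at the start; "moment": the same for the moment, N m; "width": finger opening in mm; "grasp_force": force on a finger pad.
Only numpy, scipy, OpenCV 4.12 (cv2) and the standard library are available. Lean on these libraries where they do the work, as an engineer would, in place of code of your own. Each camera call takes 0.05 s, during which the arm holds its last target. There are 200 camera calls.

## Working session

There is one attempt and no reset: what is moved stays moved. The work goes in short steps, Python scripts to look and compute and a tool call to move; the robot and the scene stay as the last step left them, time stands still between calls to the robot, and variables do not carry over. Pictures are saved under pics/ and viewed, at most 10 in all, crops included, and the job is handed in when it is done.

Besides the shell and the picture viewer there is one more tool, called after ">>>" by a JSON object that holds its "op" and its "data". servo_tool: Moves the arm, as the interface text tells. Its arguments: {"type":"object","properties":{"rows":{"type":"array","items":{"type":"array","items":{"type":"number"}}}},"required":["rows"]}

```bash
mkdir -p pics; python3 - <<'E'
from workcell import ctrl
import cv2,numpy as np
np.set_printoptions(precision=3,suppress=True)
for n in("top","side"):
    p,d=ctrl.get_image(n); cv2.imwrite(f"pics/{n}0.png",p[:,:,::-1]); np.save(n+"0.npy",p); np.save(n+"0d.npy",d)
    c=ctrl.camera_info(n); print(n,c["intrinsics"],-c["R"].T@c["t"],c["R"])
o=ctrl.get_obs();print(o)
E
```

```text
top [[438.845   0.    249.944]
 [  0.    438.845 184.004]
 [  0.      0.      1.   ]] [ 482.098 -117.67  1090.708] [[ 0.02  -1.    -0.022]
 [-0.999 -0.019 -0.043]
 [ 0.043  0.023 -0.999]]
side [[467.152   0.    256.881]
 [  0.    467.152 191.587]
 [  0.      0.      1.   ]] [ 108.297 1030.459  785.848] [[-0.937 -0.348  0.006]
 [-0.184  0.482 -0.857]
 [ 0.295 -0.804 -0.516]]
{'t': 0.1, 'qpos': array([-1.363,  0.424,  1.631, -0.   ,  1.089, -0.019]), 'qvel': array([ 0.001, -0.002, -0.001,  0.   , -0.001,  0.   ]), 'joint_torque': array([ -0.   , -54.562, -27.432,   0.065,   0.019,  -0.   ]), 'ee_pos': array([ 140.457, -608.489,  221.972]), 'orientation': array([-3.12 , -0.355,  0.   ]), 'ft_force': array([-0.17 , -0.008,  0.266]), 'moment': array([ 0.032,  0.018, -0.017]), 'grasp_force': 0.0, 'width': 87.36430982440336}
```

View pics/top0.png

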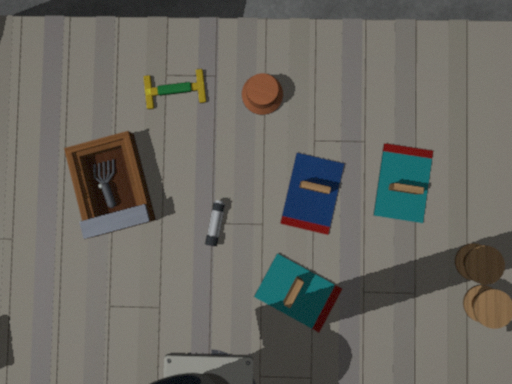

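View pics/side0.png

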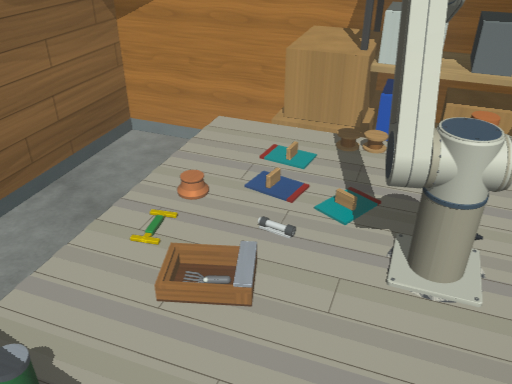

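Three hatch-like boards appear in the top view: blue (313,193), teal (404,184) and teal (298,292). The one at (313,193) is truly blue with its red edge toward the robot, so it should be the hatch. The box is at (108,185), with its grey lip at (115,221). I'll measure these and confirm with a crop.

```bash
cat > h.py <<'E'
from workcell import ctrl
import cv2,numpy as np
np.set_printoptions(precision=3,suppress=True)
def ray(n,uv,z):
    c=ctrl.camera_info(n);R=np.array(c["R"]);o=-R.T@c["t"]
    uv=np.atleast_2d(np.asarray(uv,float))
    d=np.c_[uv,np.ones(len(uv))]@np.linalg.inv(c["intrinsics"]).T@R
    return o+d*((z-o[2])/d[:,2])[:,None]
def proj(n,X):
    c=ctrl.camera_info(n);p=(np.atleast_2d(X)@np.array(c["R"]).T+c["t"])@np.array(c["intrinsics"]).T
    return p[:,:2]/p[:,2:]
def rect(n,m,z):
    m=cv2.morphologyEx(m.astype(np.uint8),cv2.MORPH_CLOSE,np.ones((3,3)))
    cs,_=cv2.findContours(m,cv2.RETR_EXTERNAL,cv2.CHAIN_APPROX_NONE)
    c=max(cs,key=cv2.contourArea)[:,0]
    P=ray(n,c,z)[:,:2].astype(np.float32)
    return cv2.minAreaRect(P), cv2.boundingRect(c)
def win(m,x0,y0,x1,y1):
    w=np.zeros_like(m);w[y0:y1,x0:x1]=m[y0:y1,x0:x1];return w
E
python3 - <<'E'
from h import *
p=np.load("top0.npy");hsv=cv2.cvtColor(p,cv2.COLOR_RGB2HSV);H,S,V=[hsv[...,i].astype(int) for i in range(3)]
blue=(H>105)&(H<130)&(S>120); red=((H<5)|(H>172))&(S>150); wood=(H>5)&(H<22)&(S>60)
B=lambda m:win(m,270,145,355,240)
print("board",rect("top",B(blue|red|((H<25)&(S>70))),8))
print("red",rect("top",B(red),8))
print("grip top",rect("top",win((H>5)&(H<25)&(S>70)&(V>90),295,170,340,205),53))
lip=(S<60)&(V>100)&(H>100)
print("lip px hsv",hsv[221,115],hsv[221,60],hsv[215,115])
lw=win((H>95)&(S>15),70,200,160,240)
print("lip",rect("top",lw,68))
bw=win(wood&(S>110),60,125,160,245)
print("wood",rect("top",bw,50))
c1=cv2.resize(p[140:245,270:440],None,fx=3,fy=3,interpolation=cv2.INTER_CUBIC)
c2=cv2.resize(p[120:245,55:165],None,fx=3,fy=3,interpolation=cv2.INTER_CUBIC)
h=max(c1.shape[0],c2.shape[0]);o=np.zeros((h,c1.shape[1],3),np.uint8);o[:c1.shape[0]]=c1
q=np.zeros((h,280,3),np.uint8);q[:c2.shape[0]]=c2[:,:280]
cv2.imwrite("pics/crop.png",np.hstack([o,q])[:,:,::-1])
d=np.load("top0d.npy");c=ctrl.camera_info("top")
for u,v in[(115,221),(70,165),(142,165),(95,142),(315,187),(300,205)]:
    z=d[v,u];X=np.array(c["R"]).T@(np.linalg.inv(c["intrinsics"])@[u*z,v*z,z]-c["t"]);print(u,v,X)
E
```

```text
board (((507.7403564453125, -246.0509796142578), (122.16798400878906, 179.58392333984375), 77.87455749511719), (280, 153, 64, 82))
red (((430.5066833496094, -229.46067810058594), (117.40884399414062, 17.227922439575195), 77.95513153076172), (281, 217, 48, 17))
grip top (((522.7718505859375, -247.81265258789062), (70.78902435302734, 16.379762649536133), 77.79452514648438), (300, 181, 31, 12))
lip px hsv [110  29 130] [ 21  26 127] [109  28 126]
lip (((433.94696044921875, 221.19509887695312), (42.93815231323242, 160.74302673339844), 16.47772216796875), (80, 204, 69, 34))
wood (((522.5895385742188, 242.654052734375), (220.9681396484375, 169.72279357910156), 16.21331214904785), (65, 132, 90, 88))
115 221 [433.119 219.748  67.852]
70 165 [563.81  337.703  52.529]
142 165 [571.198 178.636  -0.039]
95 142 [620.513 280.371  49.75 ]
315 187 [ 522.045 -247.33    56.075]
300 205 [ 478.921 -217.178    8.037]
```

View pics/crop.png

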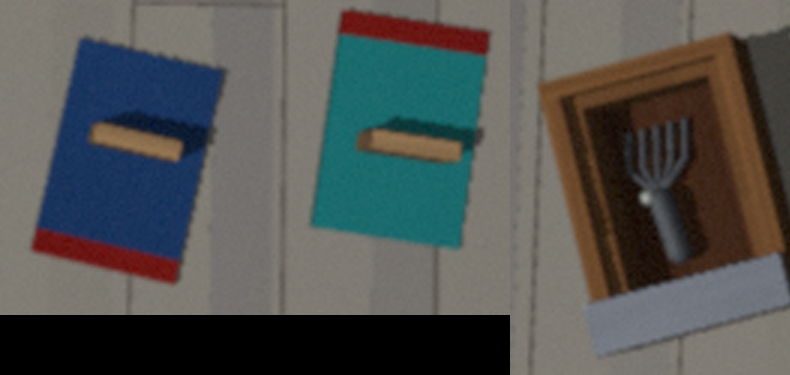

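The crop confirms it: the blue board with its red edge at the bottom (toward the robot) is the hatch, its neighbour is teal. The box is seen with its lip at the bottom. I'll write a helper that computes moves and go above the grip.

```bash
cat >> h.py <<'E'
from scipy.spatial.transform import Rotation as Ro
def toolR(yaw,tilt=0):  # tool y = hatch x, tilt raises the free edge
    c,s=np.cos(yaw),np.sin(yaw)
    return Ro.from_matrix(np.array([[-s,c,0],[c,s,0],[0,0,-1.]]).T)*Ro.from_rotvec([-tilt,0,0])
def delta(p,R):
    o=ctrl.get_obs();Rc=Ro.from_rotvec(o["orientation"])
    r=(Rc.inv()*R).as_rotvec()/1.5; s=Rc.inv().apply(np.array(p)-o["ee_pos"])/200
    print("turn",r.round(4),"shift",s.round(4),"t",o["t"],"q",o["qpos"],"F",o["ft_force"])
E
python3 - <<'E'
from h import *
delta([522.4,-249.2,150],toolR(np.radians(-12.1)))
E
```

```text
turn [-0.001 -0.001 -0.755] shift [ 2.265 -1.321  0.362] t 0.1 q [-1.363  0.424  1.631 -0.     1.089 -0.019] F [-0.17  -0.008  0.266]
```

>>> {"op": "servo_tool", "data": {"rows": [[0, 0, -0.1, 0.3, -0.18, 0, 80], [0, 0, -0.2, 0.6, -0.35, 0, 80], [0, 0, -0.3, 0.8, -0.47, 0, 80], [0, 0, -0.4, 1, -0.58, 0, 80], [0, 0, -0.5, 1, -0.58, 0, 80], [0, 0, -0.6, 1, -0.58, 0, 80], [0, 0, -0.7, 1, -0.58, 0, 80], [0, 0, -0.755, 1, -0.58, 0, 80]]}}

```text
t: 1.1
ee_pos: [309.3, -450.7, 222.3]
orientation: [-2.439, -1.979, -0.0]
ft_force: [-0.5, -0.2, 0.1]
width: 80.0
grasp_force: 0.0
```

```bash
python3 -c "
from h import *
delta([522.4,-249.2,130],toolR(np.radians(-12.1)))"
```

```text
turn [-0.    -0.     0.002] shift [1.205 0.835 0.462] t 1.1 q [-0.991  0.309  1.804 -0.     1.029 -0.783] F [-0.519 -0.183  0.092]
```

>>> {"op": "servo_tool", "data": {"rows": [[0, 0, 0, 0.2, 0.14, 0, 80], [0, 0, 0, 0.4, 0.28, 0, 80], [0, 0, 0, 0.6, 0.42, 0, 80], [0, 0, 0, 0.8, 0.56, 0.1, 80], [0, 0, 0, 1, 0.7, 0.2, 80], [0, 0, 0, 1, 0.835, 0.4, 80], [0, 0, 0, 1, 0.835, 0.46, 80]]}}

```text
t: 1.98
ee_pos: [514.7, -289.4, 128.1]
orientation: [-2.439, -1.975, 0.002]
ft_force: [-0.9, -0.0, -0.2]
width: 80.2
grasp_force: 0.0
```

>>> {"op": "servo_tool", "data": {"rows": [[0, 0, 0, 0.1, 0, 0, 70], [0, 0, 0, 0.205, 0, 0, 70], [0, 0, 0, 0.205, 0, 0, 70], [0, 0, 0, 0.205, 0, 0, 70]]}}

```text
t: 2.48
ee_pos: [523.5, -250.4, 131.8]
orientation: [2.442, 1.974, 0.001]
ft_force: [0.0, -0.7, 1.0]
width: 70.1
grasp_force: 0.0
```

```bash
python3 -c "
from h import *
delta([522.4,-249.2,14],toolR(np.radians(-12.1)))
p,d=ctrl.get_image('side');a=cv2.resize(p[120:240,200:340],None,fx=4,fy=4);cv2.imwrite('pics/s1.png',a[:,:,::-1])"
```

```text
turn [0.001 0.    0.   ] shift [ 0.005 -0.008  0.589] t 2.475 q [-0.467  0.477  1.793 -0.     0.87  -0.256] F [ 0.021 -0.684  0.966]
```

View pics/s1.png

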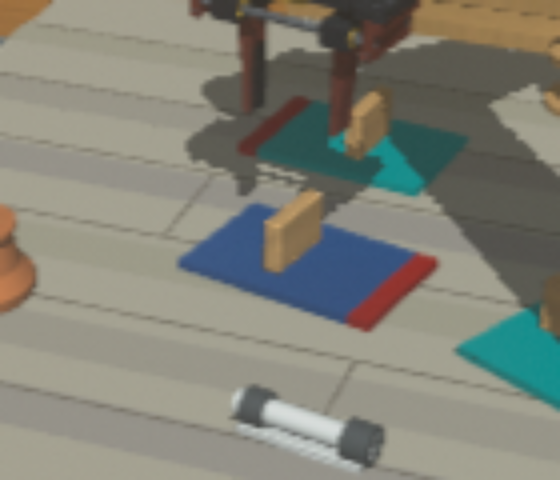

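The fingers (crop 250–345,110) straddle the blue board's grip (293,230) along its thin direction. I'll descend and close.

>>> {"op": "servo_tool", "data": {"rows": [[0, 0, 0, 0, -0.01, 0.12, 60], [0, 0, 0, 0, -0.01, 0.24, 60], [0, 0, 0, 0, -0.01, 0.36, 60], [0, 0, 0, 0, -0.01, 0.46, 60], [0, 0, 0, 0, -0.01, 0.54, 60], [0, 0, 0, 0, -0.01, 0.58, 60], [0, 0, 0, 0, -0.01, 0.58, 60]]}}

```text
t: 3.4
ee_pos: [521.1, -249.9, 14.3]
orientation: [-2.443, -1.974, 0.0]
ft_force: [0.2, -0.2, -0.1]
width: 59.8
grasp_force: 0.0
```

>>> {"op": "servo_tool", "data": {"rows": [[0, 0, 0, 0, 0, 0, 30], [0, 0, 0, 0, 0, 0, 10], [0, 0, 0, 0, 0, 0, 5], [0, 0, 0, 0, 0, 0, 5], [0, 0, 0, 0, 0, 0, 5], [0, 0, 0, 0, 0, 0, 5]]}}

```text
t: 4.15
ee_pos: [521.5, -250.0, 14.8]
orientation: [2.443, 1.974, 0.0]
ft_force: [0.2, 0.4, 1.7]
width: 16.2
grasp_force: 30.0
```

```bash
python3 -c "
from h import *
delta([522.4,-249.2,160],toolR(np.radians(-12.1)))
print(ctrl.get_obs()['ee_pos'],ctrl.get_obs()['grasp_force'])"
```

```text
turn [ 0.  0. -0.] shift [ 0.005  0.004 -0.726] t 4.15 q [-0.468  0.661  1.829  0.     0.651 -0.256] F [0.212 0.423 1.689]
[ 521.52  -250.041   14.848] 30.000185072422028
```

>>> {"op": "servo_tool", "data": {"rows": [[0, 0, 0, 0, 0, -0.06, 5], [0, 0, 0, 0, 0, -0.16, 5], [0, 0, 0, 0, 0, -0.3, 5], [0, 0, 0, 0, 0, -0.44, 5], [0, 0, 0, 0, 0, -0.58, 5], [0, 0, 0, 0, 0, -0.68, 5], [0, 0, 0, 0, 0, -0.74, 5], [0, 0, 0, 0, 0, -0.74, 5]]}}

```text
t: 5.15
ee_pos: [521.7, -250.2, 164.0]
orientation: [2.442, 1.973, 0.001]
ft_force: [-0.1, -0.0, -3.2]
width: 15.6
grasp_force: 30.0
```

```bash
cat >> h.py <<'E'
BOX=np.array([521.2,247.0,0.]);BY=np.radians(16.45);TIH=np.array([15,-1,14.8])
def tcp_for(red,tilt,box=BOX,by=BY,tih=TIH): # red edge point in the box frame -> TCP world
    Rb=Ro.from_rotvec([0,0,by]);Rh=Rb*Ro.from_rotvec([0,-tilt,0])
    return box+Rb.apply(red)+Rh.apply(tih-[-90,0,0])
E
python3 -c "
from h import *
print(ctrl.get_obs()['ee_pos'])
delta(tcp_for([-55,0,120],.21),toolR(BY,.21))
p=tcp_for([-55,0,120],.21);print(p)
delta([p[0],p[1],160],toolR(BY))"
```

```text
[ 521.693 -250.199  163.994]
turn [-0.136  0.036 -0.331] shift [ 2.532 -0.326  0.036] t 5.15 q [-0.468  0.429  1.779 -0.     0.931 -0.256] F [-0.059 -0.022 -3.163]
[564.265 258.673 156.363]
turn [ 0.001  0.001 -0.332] shift [ 2.532 -0.326  0.018] t 5.15 q [-0.468  0.429  1.779 -0.     0.931 -0.256] F [-0.059 -0.022 -3.163]
```

>>> {"op": "servo_tool", "data": {"rows": [[0, 0, 0, 0.08, -0.01, 0, 5], [0, 0, 0, 0.22, -0.03, 0, 5], [0, 0, 0, 0.38, -0.05, 0, 5], [0, 0, 0, 0.56, -0.07, 0, 5], [0, 0, 0, 0.74, -0.1, 0, 5], [0, 0, 0, 0.88, -0.12, 0, 5], [0, 0, 0, 1, -0.13, 0, 5]]}}

```text
t: 6.02
ee_pos: [536.7, -46.8, 161.5]
orientation: [-2.441, -1.974, 0.003]
ft_force: [0.3, -0.7, -2.3]
width: 16.3
grasp_force: 30.0
```

>>> {"op": "servo_tool", "data": {"rows": [[0, 0, -0.02, 0.14, -0.02, 0, 5], [0, 0, -0.06, 0.3, -0.04, 0, 5], [0, 0, -0.11, 0.46, -0.06, 0, 5], [0, 0, -0.17, 0.62, -0.08, 0, 5], [0, 0, -0.23, 0.78, -0.1, 0, 5], [0, 0, -0.28, 0.9, -0.12, 0, 5], [0, 0, -0.31, 0.97, -0.13, 0, 5], [0, 0, -0.33, 1, -0.13, 0, 5], [0, 0, -0.33, 1, -0.13, 0, 5]]}}

```text
t: 7.15
ee_pos: [554.2, 151.9, 162.4]
orientation: [-1.885, -2.513, 0.001]
ft_force: [0.3, -0.1, -2.7]
width: 15.8
grasp_force: 30.0
```

```bash
python3 -c "
from h import *
print(ctrl.get_obs()['ee_pos'])
delta(tcp_for([-55,0,110],.21),toolR(BY,.21))"
```

```text
[554.207 151.941 162.38 ]
turn [-0.14   0.    -0.002] shift [0.498 0.198 0.08 ] t 7.15 q [ 0.247  0.427  1.787 -0.     0.928 -0.036] F [ 0.269 -0.149 -2.695]
```

>>> {"op": "servo_tool", "data": {"rows": [[-0.01, 0, 0, 0.06, 0.02, 0, 5], [-0.03, 0, 0, 0.15, 0.06, 0, 5], [-0.05, 0, 0, 0.25, 0.1, 0.01, 5], [-0.08, 0, 0, 0.35, 0.14, 0.02, 5], [-0.11, 0, 0, 0.43, 0.17, 0.04, 5], [-0.13, 0, 0, 0.48, 0.19, 0.06, 5], [-0.14, 0, 0, 0.5, 0.2, 0.08, 5], [-0.14, 0, 0, 0.5, 0.2, 0.08, 5]]}}

```text
t: 8.15
ee_pos: [564.3, 259.6, 146.3]
orientation: [1.803, 2.405, 0.253]
ft_force: [0.8, 0.8, -2.5]
width: 15.8
grasp_force: 30.0
```

```bash
python3 -c "
from h import *
delta(tcp_for([-55,0,60],.21),toolR(BY,.21))
p,d=ctrl.get_image('side');np.save('s2.npy',p);np.save('s2d.npy',d)
q,e=ctrl.get_image('top');np.save('t2.npy',q);np.save('t2d.npy',e)
a=cv2.resize(p[180:320,130:290],(640,560));b=q[110:250,50:210]
cv2.imwrite('pics/s2.png',a[:,:,::-1]);cv2.imwrite('pics/t2.png',cv2.resize(b,(640,560))[:,:,::-1])"
```

```text
turn [-0.001  0.    -0.002] shift [-0.004 -0.053  0.244] t 8.15 q [ 0.427  0.437  1.839 -0.048  0.659  0.178] F [ 0.768  0.779 -2.531]
```

View pics/s2.png

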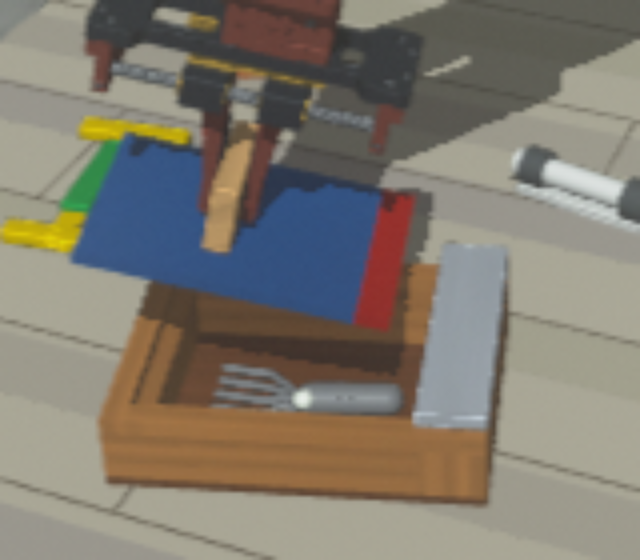

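View pics/t2.png

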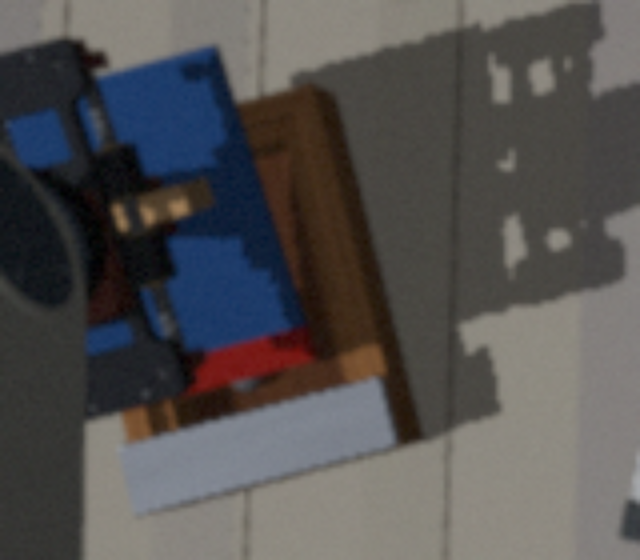

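The side crop shows the hatch tilted with its red end low (385,260) beside the lip (460,340). In the top crop the red end's right corner is at (313,357) and the far right corner at (218,47). I'll compare these with the prediction and check the box pose too.

```bash
python3 -c "
from h import *
o=ctrl.get_obs();Rt=Ro.from_rotvec(o['orientation'])
M=Ro.from_matrix(np.array([[0,1,0],[1,0,0],[0,0,-1.]]).T) # tool axes in hatch
Rh=Rt*M.inv()
W=lambda h:o['ee_pos']+Rh.apply(np.array(h)-TIH)
print('Rh',Rh.as_rotvec())
for n,h,px in[('top',[-90,-60,8],(128.3,199.2)),('top',[90,-60,8],(104.5,121.8)),('side',[-90,60,0],(227,262)),('side',[-90,-60,8],(233.3,229.3)),('side',[90,60,0],(148.5,245.5)),('side',[90,-60,8],(161,213.8))]:
    print(n,h,proj(n,W(h))[0],px)
Rb=Ro.from_rotvec([0,0,BY])
for n,h,px in[('top',[-112,-80,68],(50+395/4,110+443/4)),('top',[-112,80,68],(50+137/4,110+515/4)),('top',[-70,80,68],(50+122/4,110+447/4)),('top',[-70,-80,68],(50+380/4,110+377/4)),('top',[112,-80,50],(50+325/4,110+88/4)),('side',[112,80,50],(130+103/4,180+410/4)),('side',[-70,80,68],(130+415/4,180+418/4)),('side',[-112,80,68],(130+488/4,180+425/4)),('side',[-112,-80,68],(130+507/4,180+247/4)),('side',[-70,-80,68],(130+445/4,180+243/4))]:
    print(n,h,proj(n,BOX+Rb.apply(h))[0],px)
"
```

```text
Rh [ 0.03  -0.208  0.282]
top [-90, -60, 8] [128.605 199.403] (128.3, 199.2)
top [90, -60, 8] [103.293 120.617] (104.5, 121.8)
side [-90, 60, 0] [226.303 262.327] (227, 262)
side [-90, -60, 8] [233.167 228.336] (233.3, 229.3)
side [90, 60, 0] [147.003 245.124] (148.5, 245.5)
side [90, -60, 8] [160.798 212.355] (161, 213.8)
top [-112, -80, 68] [149.516 220.297] (148.75, 220.75)
top [-112, 80, 68] [ 83.74  238.352] (84.25, 238.75)
top [-70, 80, 68] [ 79.329 220.99 ] (80.5, 221.75)
top [-70, -80, 68] [144.971 202.944] (145.0, 204.25)
top [112, -80, 50] [127.767 129.787] (131.25, 132.0)
side [112, 80, 50] [153.899 284.782] (155.75, 282.5)
side [-70, 80, 68] [232.821 282.898] (233.75, 284.5)
side [-112, 80, 68] [251.451 283.854] (252.0, 286.25)
side [-112, -80, 68] [256.394 240.74 ] (256.75, 241.75)
side [-70, -80, 68] [239.902 239.979] (241.25, 240.75)
```

Prediction and picture agree to within about 2 mm. Next I'll compute the insertion waypoints and swing rows.

```bash
python3 -c "
from h import *
for r in ([-55,0,70],[-62,0,47],[-80,0,45],[-90,0,43.5]): delta(tcp_for(r,.21),toolR(BY,.21))"
```

```text
turn [-0.     0.001 -0.003] shift [-0.001 -0.046  0.197] t 8.25 q [ 0.426  0.437  1.838 -0.048  0.659  0.177] F [ 0.204 -0.171 -2.112]
turn [-0.     0.001 -0.003] shift [-0.002 -0.104  0.302] t 8.25 q [ 0.426  0.437  1.838 -0.048  0.659  0.177] F [ 0.204 -0.171 -2.112]
turn [-0.     0.001 -0.003] shift [-0.002 -0.194  0.293] t 8.25 q [ 0.426  0.437  1.838 -0.048  0.659  0.177] F [ 0.204 -0.171 -2.112]
turn [-0.     0.001 -0.003] shift [-0.002 -0.244  0.29 ] t 8.25 q [ 0.426  0.437  1.838 -0.048  0.659  0.177] F [ 0.204 -0.171 -2.112]
```

>>> {"op": "servo_tool", "data": {"rows": [[0, 0, 0, 0, -0.01, 0.04, 5], [0, 0, 0, 0, -0.025, 0.1, 5], [0, 0, 0, 0, -0.04, 0.16, 5], [0, 0, 0, 0, -0.06, 0.21, 5], [0, 0, -0.002, 0, -0.075, 0.25, 5], [0, 0, -0.002, 0, -0.09, 0.28, 5], [0, 0, -0.002, 0, -0.1, 0.295, 5], [0, 0, -0.002, 0, -0.104, 0.3, 5], [0, 0, -0.002, 0, -0.104, 0.3, 5]]}}

```text
t: 9.38
ee_pos: [557.5, 257.1, 83.9]
orientation: [1.799, 2.406, 0.254]
ft_force: [0.5, 0.2, -2.0]
width: 15.8
grasp_force: 30.0
```

```bash
python3 -c "
from h import *
for r in ([-62,0,47],[-80,0,45],[-90,0,43.5]): delta(tcp_for(r,.21),toolR(BY,.21))
p,d=ctrl.get_image('side')
cv2.imwrite('pics/s3.png',cv2.resize(p[190:320,130:270],None,fx=4.5,fy=4.5,interpolation=cv2.INTER_CUBIC)[:,:,::-1])"
```

```text
turn [ 0.  0. -0.] shift [-0.002 -0.001  0.003] t 9.375 q [ 0.428  0.527  1.882 -0.06   0.525  0.19 ] F [ 0.539  0.206 -2.012]
turn [ 0.  0. -0.] shift [-0.002 -0.091 -0.006] t 9.375 q [ 0.428  0.527  1.882 -0.06   0.525  0.19 ] F [ 0.539  0.206 -2.012]
turn [ 0.  0. -0.] shift [-0.002 -0.141 -0.01 ] t 9.375 q [ 0.428  0.527  1.882 -0.06   0.525  0.19 ] F [ 0.539  0.206 -2.012]
```

View pics/s3.png

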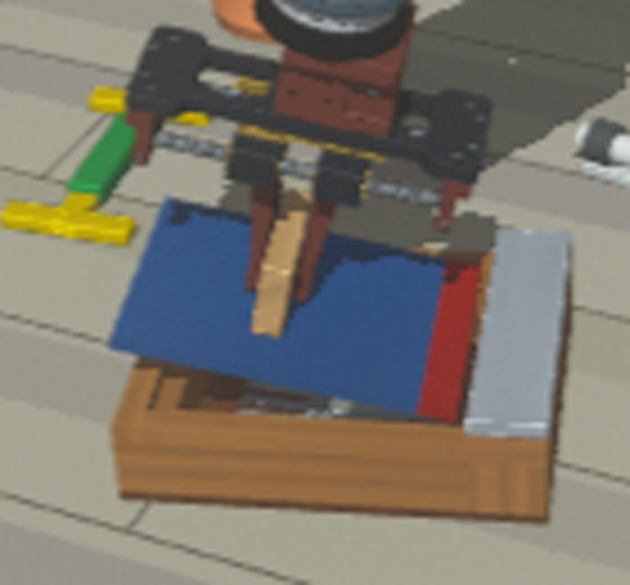

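The red end (450,340) is level with the slot just in front of the lip (515,330) and inside the side rims. Inserting.

>>> {"op": "servo_tool", "data": {"rows": [[0, 0, 0, 0, -0.02, 0, 5], [0, 0, 0, 0, -0.04, -0.002, 5], [0, 0, 0, 0, -0.06, -0.004, 5], [0, 0, 0, 0, -0.08, -0.005, 5], [0, 0, 0, 0, -0.1, -0.007, 5], [0, 0, 0, 0, -0.12, -0.008, 5], [0, 0, 0, 0, -0.14, -0.01, 5], [0, 0, 0, 0, -0.14, -0.01, 5]]}}

```text
t: 10.42
ee_pos: [530.2, 249.1, 79.7]
orientation: [1.8, 2.407, 0.252]
ft_force: [-0.3, -0.6, -3.4]
width: 15.8
grasp_force: 30.0
```

```bash
python3 -c "
from h import *
for t,z in((.21,43.5),(.17,42.5),(.12,42),(.08,41.5),(.04,41),(0.01,40.7),(0,40.5)): delta(tcp_for([-90,0,z],t),toolR(BY,t))
p,d=ctrl.get_image('side')
cv2.imwrite('pics/s4.png',cv2.resize(p[190:320,130:270],None,fx=4.5,fy=4.5,interpolation=cv2.INTER_CUBIC)[:,:,::-1])"
```

```text
turn [-0.     0.001 -0.   ] shift [-0.002  0.002 -0.001] t 10.425 q [ 0.435  0.505  1.945 -0.068  0.486  0.205] F [-0.277 -0.556 -3.437]
turn [ 0.026  0.001 -0.   ] shift [-0.002  0.004  0.025] t 10.425 q [ 0.435  0.505  1.945 -0.068  0.486  0.205] F [-0.277 -0.556 -3.437]
turn [ 0.06   0.001 -0.   ] shift [-0.002  0.005  0.054] t 10.425 q [ 0.435  0.505  1.945 -0.068  0.486  0.205] F [-0.277 -0.556 -3.437]
turn [ 0.086  0.001 -0.   ] shift [-0.002  0.005  0.078] t 10.425 q [ 0.435  0.505  1.945 -0.068  0.486  0.205] F [-0.277 -0.556 -3.437]
turn [ 0.113  0.001 -0.   ] shift [-0.002  0.004  0.102] t 10.425 q [ 0.435  0.505  1.945 -0.068  0.486  0.205] F [-0.277 -0.556 -3.437]
turn [ 0.133  0.001 -0.   ] shift [-0.002  0.003  0.119] t 10.425 q [ 0.435  0.505  1.945 -0.068  0.486  0.205] F [-0.277 -0.556 -3.437]
turn [ 0.14   0.001 -0.   ] shift [-0.002  0.003  0.125] t 10.425 q [ 0.435  0.505  1.945 -0.068  0.486  0.205] F [-0.277 -0.556 -3.437]
```

View pics/s4.png

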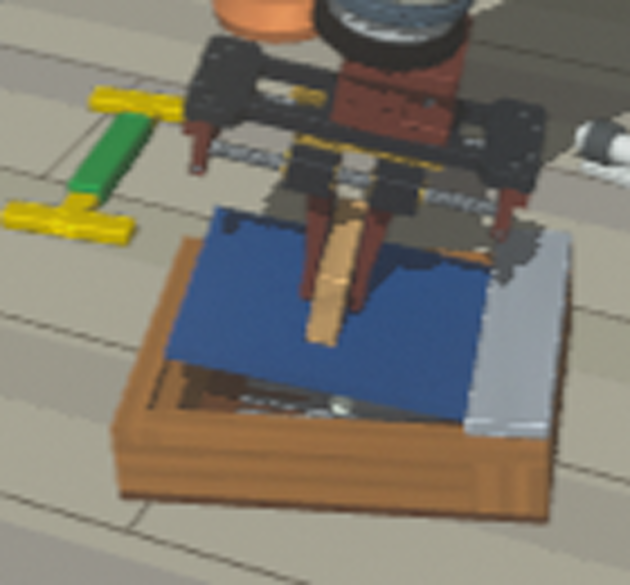

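The red strip is fully hidden under the lip (485,345), and the free edge is still raised (190,290). Swinging down slowly.

>>> {"op": "servo_tool", "data": {"rows": [[0.012, 0, 0, 0, 0.002, 0.012, 5], [0.026, 0, 0, 0, 0.004, 0.025, 5], [0.043, 0, 0, 0, 0.004, 0.04, 5], [0.06, 0, 0, 0, 0.005, 0.054, 5], [0.073, 0, 0, 0, 0.005, 0.066, 5], [0.086, 0, 0, 0, 0.005, 0.078, 5], [0.1, 0, 0, 0, 0.004, 0.09, 5], [0.113, 0, 0, 0, 0.004, 0.102, 5], [0.113, 0, 0, 0, 0.004, 0.102, 5]]}}

```text
t: 11.6
ee_pos: [535.8, 250.6, 59.8]
orientation: [1.867, 2.496, 0.05]
ft_force: [0.6, 0.3, -2.5]
width: 15.6
grasp_force: 30.0
```

```bash
python3 -c "
from h import *
for t,z in((0.03,41),(0,40.5),(0,40)): delta(tcp_for([-90,0,z],t),toolR(BY,t))"
```

```text
turn [ 0.007  0.    -0.001] shift [-0.002 -0.003  0.004] t 11.6 q [ 0.421  0.587  1.821 -0.009  0.694  0.141] F [ 0.575  0.339 -2.54 ]
turn [ 0.027  0.    -0.001] shift [-0.002 -0.001  0.022] t 11.6 q [ 0.421  0.587  1.821 -0.009  0.694  0.141] F [ 0.575  0.339 -2.54 ]
turn [ 0.027  0.    -0.001] shift [-0.002 -0.001  0.025] t 11.6 q [ 0.421  0.587  1.821 -0.009  0.694  0.141] F [ 0.575  0.339 -2.54 ]
```

>>> {"op": "servo_tool", "data": {"rows": [[0.008, 0, 0, -0.002, 0, 0.006, 5], [0.016, 0, 0, -0.002, 0, 0.013, 5], [0.022, 0, 0, -0.002, 0, 0.018, 5], [0.027, 0, 0, -0.002, 0, 0.022, 5], [0.027, 0, 0, -0.002, 0, 0.025, 5], [0.027, 0, 0, -0.002, 0, 0.025, 5]]}}

```text
t: 12.35
ee_pos: [535.7, 250.2, 55.0]
orientation: [1.881, 2.515, -0.001]
ft_force: [-1.0, -0.2, -2.5]
width: 15.6
grasp_force: 30.0
```

```bash
python3 -c "
from h import *
delta(tcp_for([-90,0,40],0),toolR(BY,0))
p,d=ctrl.get_image('side')
cv2.imwrite('pics/s5.png',cv2.resize(p[190:320,130:270],None,fx=4.5,fy=4.5,interpolation=cv2.INTER_CUBIC)[:,:,::-1])"
```

```text
turn [-0.     0.    -0.001] shift [0.    0.001 0.001] t 12.35 q [ 0.417  0.607  1.794 -0.001  0.741  0.131] F [-0.964 -0.221 -2.507]
```

View pics/s5.png

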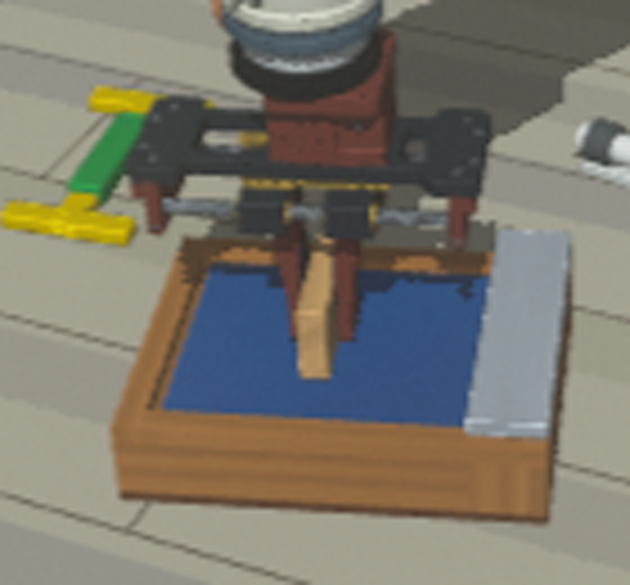

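The hatch lies flat within the rims (front edge 165–465,415), but the force still shows its weight (−2.5 N). I'll lower by fractions of a mm until contact.

>>> {"op": "servo_tool", "data": {"rows": [[0, 0, 0, 0, 0, 0.003, 5], [0, 0, 0, 0, 0, 0.006, 5], [0, 0, 0, 0, 0, 0.006, 5], [0, 0, 0, 0, 0, 0.006, 5]]}}

```text
t: 12.9
ee_pos: [535.7, 250.2, 54.8]
orientation: [1.881, 2.515, -0.0]
ft_force: [-3.9, -2.3, 6.7]
width: 16.2
grasp_force: 30.0
```

Contact. Releasing.

>>> {"op": "servo_tool", "data": {"rows": [[0, 0, 0, 0, 0, 0, 18], [0, 0, 0, 0, 0, 0, 22], [0, 0, 0, 0, 0, 0, 30], [0, 0, 0, 0, 0, 0, 40], [0, 0, 0, 0, 0, 0, 50], [0, 0, 0, 0, 0, 0, 50]]}}

```text
t: 13.65
ee_pos: [535.8, 250.3, 53.8]
orientation: [1.881, 2.515, -0.001]
ft_force: [0.4, -0.0, -0.6]
width: 49.6
grasp_force: 0.0
```

>>> {"op": "servo_tool", "data": {"rows": [[0, 0, 0, 0, 0, -0.06, 50], [0, 0, 0, 0, 0, -0.16, 50], [0, 0, 0, 0, 0, -0.3, 50], [0, 0, 0, 0, 0, -0.46, 50], [0, 0, 0, 0, 0, -0.62, 50], [0, 0, 0, 0, 0, -0.75, 50], [0, 0, 0, 0, 0, -0.75, 50], [0, 0, 0, 0, 0, -0.75, 50]]}}

```text
t: 14.65
ee_pos: [535.4, 250.2, 203.8]
orientation: [1.881, 2.515, -0.001]
ft_force: [-0.2, 1.2, -0.0]
width: 50.3
grasp_force: 0.0
```

```bash
python3 -c "
from h import *
p,d=ctrl.get_image('side')
cv2.imwrite('pics/s6.png',cv2.resize(p[190:320,130:270],None,fx=4.5,fy=4.5,interpolation=cv2.INTER_CUBIC)[:,:,::-1])
c=ctrl.camera_info('side');R=np.array(c['R']);hsv=cv2.cvtColor(p,cv2.COLOR_RGB2HSV)
m=win((hsv[...,0]>105)&(hsv[...,0]<130)&(hsv[...,1]>120),150,230,250,290)&(d>0)
v,u=np.nonzero(m);z=d[v,u];X=((np.c_[u,v,np.ones(len(u))]@np.linalg.inv(c['intrinsics']).T)*z[:,None]-c['t'])@R
B=Ro.from_rotvec([0,0,-BY]).apply(X-BOX)
f=np.linalg.lstsq(np.c_[B[:,:2],np.ones(len(B))],B[:,2],rcond=None)[0];print('plane',f,len(B),'ext',np.percentile(B,[1,99],axis=0))
"
```

```text
plane [ 0.002  0.002 48.816] 1779 ext [[-65.398 -56.23   45.708]
 [ 86.235  60.405  52.113]]
```

View pics/s6.png

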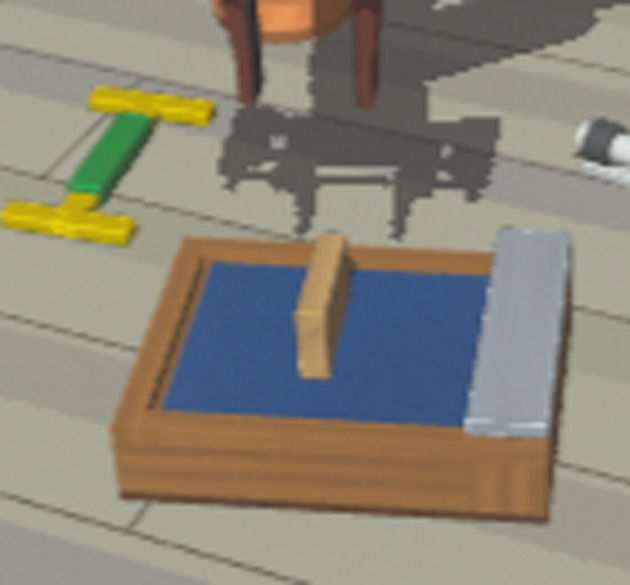

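The hatch lies flat in the recess: its top plane is at z ≈ 48.8 mm with slope about 0.002. The gripper is clear at (310,60).

```bash
python3 -c "
from workcell import ctrl
print(ctrl.close_job())"
```

```text
the job is handed in; nothing more can be done
None
```

The blue hatch is hooked under the lip and lies flat on its ledge in the box, the gripper is clear, and I handed the job in at about 15 s; no verdict was returned.

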